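Slide the sardine tin into the empty tin stand

TASK

Two little slatted wooden tin stands stand on the cover board over the stove, and one of them already holds a sardine tin. Put the loose sardine tin into the empty stand: slide it in lengthwise under the slatted top through the open front until it meets the back, and leave it lying flat there. Do not move the jam jar or the low round tin.

Things in the scene. Friction and masses are not known exactly. Their poses are not given: they have to be found in the camera images.
- tin_mid (a point): Centre (13 mm above the underside) of the loose sardine tin: flat rectangular tin with rounded corners, gold with a dark blue lid, 60 mm wide along its x, 100 mm long along its y (up to 3 mm more at the rim), 26 mm high, about 0.15 kg. It lies flat, lid up, long side within 30 degrees of world x, on a fixed wooden board whose top is at z = 0.018.
- stand_empty: The empty tin stand: fixed pale wooden cubby, 100 x 100 mm, 48 mm high, with side walls, back and slatted roof. Origin: centre of its underside, on the board. Open front at its x = -50 mm; the way in is along +x. Bay 86 mm wide, 42 mm high, back wall at x = +42 mm: a tin pushed home has its centre at x = -8 mm and its near end 8 mm outside the front. The same stand with a tin in it is about 0.24 m beside it.
- low_tin: Bystander: low round tin, white and red, 75 mm across, 58 mm high, standing on the board near its front corner. Origin: centre of its underside.
- jam: Bystander: glass jam jar with a yellow lid, 66 mm across, 100 mm high, standing on the board near its other front corner. Origin: centre of its underside.

How it is judged:
At the end, for the whole second after the job is handed in: The loose sardine tin lies flat (within about 6 degrees) and at rest on the board inside the empty stand, lengthwise (within 17 degrees), no more than 15 mm short of touching the back wall, within 20 mm of the bay's middle line (x of tin_mid in the frame of stand_empty between -0.023 and 0.002 m and y of tin_mid in the frame of stand_empty between -0.02 and 0.02 m and z of tin_mid in the frame of stand_empty between 0.005 and 0.021 m and angle between the y axis of tin_mid and the x axis of stand_empty, either way round below 0.3 rad and angle between tin_mid's own z axis and vertical below 0.1 rad and linear speed of tin below 0.02 m/s).
It fails at once if the low round tin is moved more than 30 mm or tipped (distance of low_tin from where it was at the start of the episode above 0.03 m or angle between low_tin's own z axis and vertical above 0.5 rad).
It fails at once if the jam jar is moved more than 30 mm or tipped (distance of jam from where it was at the start of the episode above 0.03 m or angle between jam's own z axis and vertical above 0.5 rad).
It also fails if it takes over 43 s, if anything falls off the work surface, if the arm or the gripper's body presses on something with over 40 N, if the wrist force passes 120 N, or if a joint passes its speed limit or range.

ROBOT

A 6-joint arm with a two-finger parallel gripper is mounted at the origin on a cart in front of the work surface, level with it; the furniture and walls round the work are solid. World frame = base frame: x ahead of the robot, y to its left, z up, the work surface at z = 0. Lengths are in m, angles in rad, forces in N, time in s.
With the tool pointing down it reaches from about 0.375 to 0.9 m from the base axis. Payload 3.1 kg.
Tool frame: the origin (TCP) lies on the centre line of the jaws, within the pads' length; the fingertips stand robot.nose_length ahead of it and the grasp point (between the pads) lies 6 mm ahead of it (robot.nose_length is the distance from the TCP to the fingertips, in m); z points along the fingers, y is the line along which they close (so a half turn about z gives the same grasp; the last joint's range is limited). The gripper opens to 87 mm and grips with 3 to 60 N. Pads are 19 mm wide; open, the fingers measure 117 mm over their backs; the gripper's body (75 mm by 190 mm) begins 51 mm behind the grasp point.
Start: joints at [0.97, 0.527, 1.433, -0, 1.181, -0.178], TCP at [0.256, 0.57, 0.248] pointing down, gripper open.
Joint ranges: [-3.08, 3.08], [-0.75, 2.2], [0.22, 2.44], [-1.43, 4.57], [0, 2.65], [-2.85, 2.85]. Speed limits (rad/s): [2.79, 2.79, 3.14, 3.14, 3.14, 3.14].

INTERFACE

Orientations are given as a unit quaternion [x, y, z, w].
In Python, from rig import robot gives the robot as it stands.
- The arm moves only by the shell command python3 -m crank 'ROWS' [FORCE]. ROWS is JSON, one flat list of numbers, 7 for each row, row after row: the shift along the tool's x, y, z in mm, then the turn, a rotation vector about the tool's x, y, z in degrees, then the closure in counts, from 0 (fully open) to 255 (shut). In form: [x, y, z, ax, ay, az, fingers, x, y, z, ax, ay, az, fingers, ...]. A call has exactly 5 rows; each row is the pose to reach, as a shift and turn from the pose commanded when the call began, along the tool's axes at that moment; what a row does not reach only later rows make up. A row lasts 1/12 s, in which the tool goes at most 41.7 mm and 7.16 degrees, less where a joint would pass 70% of its speed; a pose out of reach is approached as far as the arm can. A call with a gripper value outside its range is refused whole. The fingers move at their own pace and stop on an object; FORCE is the grip in N (left out, the last holds). Time passes only in rows, so rows that repeat a pose let the fingers close, or fill a call up. It gives the time, the measured TCP pose, the force, the opening and the grip force at its end, in the units of the state.
- robot.get_obs(): the state, without advancing time (a new reading comes with each control period).
- robot.camera(name): name is "side" or "top" or "wrist"; returns a dict with "pixels" (480x640x3 uint8, red, green, blue), "intrinsics" (3x3 intrinsics, pixels), "k1" (the pictures are not rectified: a ray, as slopes to the right and down, at radius r is drawn at 1 + k1 r^2 times it, then the intrinsics apply), "extrinsics" (4x4, takes a point from camera to world coordinates); the wrist camera has in their place "mount" (4x4, takes a point from camera to tool coordinates, whose origin is the TCP and whose axes are the flange's). Camera axes: x right, y down, z forward; pixel columns grow to the right and rows downward; lengths in m; the calibration is good to about 2 mm. A picture is of the moment at which its call begins: read the wrist's pose just before it. There is no depth.
- robot.hand_in(): hands the job in; it is judged then, once.
The state is a dict: "time": time; "q": joint angles; "joint_velocities": joint speeds; "joint_torque": joint torques, N m; "position": TCP position; "tool_rot": TCP orientation; "ft_force": force on the tool from outside, world axes, zero at the start; "moment": the same for the moment, N m; "grip_width": finger opening in m; "grip_force": force on a finger pad.
Only numpy, scipy, OpenCV 4.12 (cv2) and the standard library are available. Lean on these libraries where they do the work, as an engineer would, in place of code of your own. Each camera call takes 0.05 s, during which the arm holds its last target. There are 200 camera calls.

## Working session

There is one attempt and no reset: what is moved stays moved. The work goes in short steps, Python scripts to look and compute and a shell command to move; the robot and the scene stay as the last step left them, time stands still between calls to the robot, and variables do not carry over. Pictures are saved under pics/ and viewed, at most 10 in all, crops included, and the job is handed in when it is done.

```bash
ls; mkdir -p pics; python3 - <<'E'
from rig import robot
import cv2
print(robot.nose_length, robot.get_obs())
for n in ("top","side"):
    c=robot.camera(n); cv2.imwrite(f"pics/{n}0.png",c["pixels"][:,:,::-1]); print(n,c["intrinsics"],c["k1"],c["extrinsics"])
c=robot.camera("wrist");print(c["mount"],c["intrinsics"],c["k1"])
E
```

```text
pics
0.025 {'time': 0.0, 'q': array([ 9.69495777e-01,  5.28445556e-01,  1.43389706e+00, -1.67797602e-06,
        1.18137723e+00, -1.78470215e-01]), 'joint_velocities': array([ 0.00056908, -0.00080142,  0.00020704, -0.00122212,  0.00014047,
       -0.00087143]), 'joint_torque': array([ 6.90317447e-04, -4.40048325e+01, -1.76591241e+01,  6.32379600e-02,
        5.82789362e-02, -1.62590886e-04]), 'position': array([0.25603481, 0.56941356, 0.2465859 ]), 'tool_rot': array([ 2.09843337e-01,  9.77734444e-01, -9.84069388e-04, -4.03535933e-04]), 'ft_force': array([-0.17387494, -0.39624007,  0.10629597]), 'moment': array([0.00419909, 0.01550513, 0.01636993]), 'grip_force': 0.0, 'grip_width': 0.08741085666873526}
top [[433.79660725   0.         326.48003251]
 [  0.         433.79660725 243.39930027]
 [  0.           0.           1.        ]] -0.002910473848418687 [[ 0.02515857 -0.98050742  0.19486466  0.32653864]
 [-0.99948724 -0.02853322 -0.01452988  0.04517521]
 [ 0.01980677 -0.19439919 -0.98072251  0.91289609]
 [ 0.          0.          0.          1.        ]]
side [[617.86480515   0.         309.94299572]
 [  0.         617.86480515 243.55623774]
 [  0.           0.           1.        ]] -0.028603381578875903 [[ 0.96191628 -0.12253197  0.24434196  0.23315744]
 [-0.27334193 -0.42751139  0.86169496 -0.84839162]
 [-0.00112621 -0.89566731 -0.44472329  0.53333603]
 [ 0.          0.          0.          1.        ]]
[[ 9.08970030e-05 -9.65039969e-01 -2.62102746e-01  7.13035544e-02]
 [ 9.99999839e-01 -5.93236273e-05  5.65223607e-04  2.14828721e-04]
 [-5.61012258e-04 -2.62102756e-01  9.65039808e-01 -1.37270796e-01]
 [ 0.00000000e+00  0.00000000e+00  0.00000000e+00  1.00000000e+00]] [[413.03274453   0.         317.45220395]
 [  0.         413.03274453 242.24620933]
 [  0.           0.           1.        ]] -0.07844019939781041
```

View pics/top0.png

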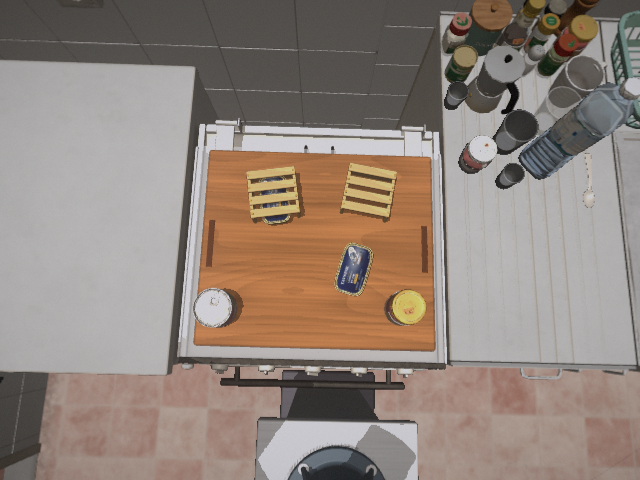

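View pics/side0.png

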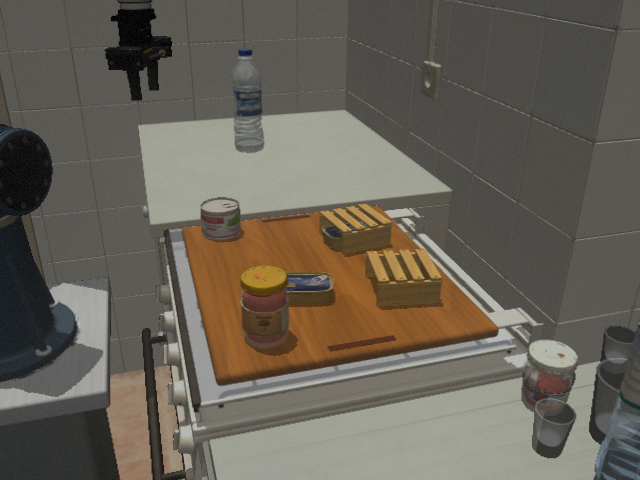

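The top view shows the empty stand at about (369,191), the loose tin at (354,269), the jam jar at (406,308) and the low tin at (214,308). The side view agrees: the near stand is empty.

```bash
cat > h.py <<'E'
import numpy as np, cv2
from scipy.spatial.transform import Rotation as R
def world(c,uv,z,E=None):
    E=c["extrinsics"] if E is None else E
    p=cv2.undistortPoints(np.array(uv,float).reshape(-1,1,2),c["intrinsics"],np.array([c["k1"],0,0,0]))[:,0]
    d=np.c_[p,np.ones(len(p))]@E[:3,:3].T; o=E[:3,3]
    return o+d*((z-o[2])/d[:,2])[:,None]
def wristE(c,obs):
    T=np.eye(4);T[:3,:3]=R.from_quat(obs["tool_rot"]).as_matrix();T[:3,3]=obs["position"]
    return T@c["mount"]
E
python3 - <<'E'
import cv2
a=cv2.imread("pics/top0.png")[155:305,325:410]
cv2.imwrite("pics/crop.png",cv2.resize(a,None,fx=4,fy=4,interpolation=cv2.INTER_CUBIC))
E
```

```text
(no output)
```

View pics/crop.png

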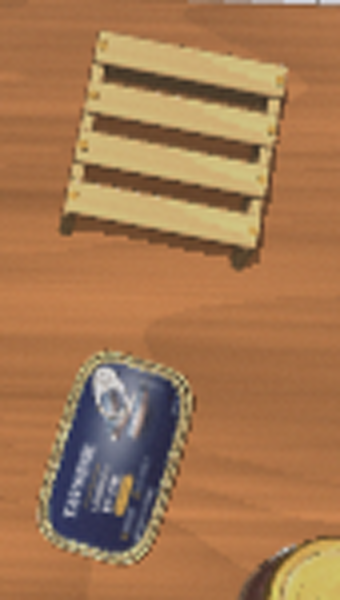

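The crop shows the stand's roof corners at (98,30), (288,67), (257,249), (65,208) and the tin's end midpoints at about (140,358) and (95,557).

```bash
python3 - <<'E'
from rig import robot
from h import *
c=robot.camera("top"); f=lambda l:np.array(l)/4.+[325-.4,155-.4]
s=world(c,f([(98,30),(288,67),(257,249),(65,208)]),.066); print(s.round(4),s.mean(0))
ax=s[0]+s[1]-s[2]-s[3]; print("stand yaw",np.degrees(np.arctan2(ax[1],ax[0])), np.linalg.norm(ax)/2, np.linalg.norm(s[0]-s[1]))
t=world(c,f([(140,358),(95,557),(60,450),(173,472)]),.043); print(t.round(4)); a=t[0]-t[1]
print("tin",t[:2].mean(0),t[2:].mean(0),np.degrees(np.arctan2(a[1],a[0])),np.linalg.norm(a),np.linalg.norm(t[2]-t[3]))
b=world(c,[(406,308)],.118),world(c,[(214,308)],.076);print(b)
E
```

```text
[[ 0.6677 -0.0099  0.066 ]
 [ 0.6507 -0.1084  0.066 ]
 [ 0.5532 -0.092   0.066 ]
 [ 0.5716  0.0054  0.066 ]] [ 0.61080171 -0.05120925  0.066     ]
stand yaw -9.283133055544846 0.09807264324395537 0.09995588824046875
[[ 0.4999 -0.0355  0.043 ]
 [ 0.3978 -0.014   0.043 ]
 [ 0.4513  0.0045  0.043 ]
 [ 0.4417 -0.0528  0.043 ]]
tin [ 0.44883969 -0.02479419  0.043     ] [ 0.44645818 -0.02417033  0.043     ] -11.886030924703848 0.10434467139911087 0.05815463945341129
(array([[ 0.36876028, -0.11445032,  0.118     ]]), array([[0.36141011, 0.24346589, 0.076     ]]))
```

```bash
cat >> h.py <<'E'
def delta(x,y,z,az):
    "shift mm (tool axes) and turn deg from measured pose to TCP at x,y,z, tool down, tool x at azimuth az deg"
    from rig import robot
    o=robot.get_obs(); r=R.from_quat(o["tool_rot"]); a=np.radians(az)
    ax=np.array([np.cos(a),np.sin(a),0]); zz=np.array([0,0,-1.]); t=R.from_matrix(np.c_[ax,np.cross(zz,ax),zz])
    print(o["time"],o["position"].round(4),(1e3*r.inv().apply(np.array([x,y,z])-o["position"])).round(1),np.degrees((r.inv()*t).as_rotvec()).round(2),o["ft_force"].round(1),o["grip_width"])
E
python3 -m crank '[-27,-28,2,0,0,0,0, -55,-57,4,0,0,0,0, -82,-86,6,0,0,0,0, -110,-115,8,0,0,0,0, -137,-143,10,0,0,0,0]' 30
python3 -m crank '[-27,-28,2,0,0,0,0, -55,-57,4,0,0,0,0, -82,-86,6,0,0,0,0, -110,-115,8,0,0,0,0, -137,-143,10,0,0,0,0]'
python3 -m crank '[-27,-28,2,0,0,0,0, -55,-57,4,0,0,0,0, -82,-86,6,0,0,0,0, -110,-115,8,0,0,0,0, -137,-143,10,0,0,0,0]'
python3 -c "
from h import *
delta(.4676,-.0286,.19,168.1)"
```

```text
time: 0.62
position: [0.3226, 0.3815, 0.2374]
tool_rot: [0.209, 0.978, -0.0, 0.0]
ft_force: [1.0, 0.2, 1.0]
grip_width: 0.0872
grip_force: 0.0
time: 1.03
position: [0.3892, 0.1949, 0.2276]
tool_rot: [0.21, 0.978, 0.0, 0.0]
ft_force: [1.6, 0.6, 0.7]
grip_width: 0.0867
grip_force: 0.0
time: 1.45
position: [0.4555, 0.008, 0.2176]
tool_rot: [0.21, 0.978, 0.0, 0.0]
ft_force: [0.7, 0.5, 0.1]
grip_width: 0.0869
grip_force: 0.0
1.45 [0.4555 0.008  0.2176] [-26.  -28.4  27.6] [  0.     0.02 -12.35] [0.7 0.5 0.1] 0.08692099812146309
```

```bash
python3 -m crank '[-13,-14,14,0,0,-6,0, -26,-28,28,0,0,-12.3,0, -26,-28,28,0,0,-12.3,0, -26,-28,28,0,0,-12.3,0, -26,-28,28,0,0,-12.3,0]'
python3 - <<'E'
from rig import robot
from h import *
delta(.4676,-.0286,.19,168.1)
o=robot.get_obs();c=robot.camera("wrist");cv2.imwrite("pics/w1.png",c["pixels"][:,:,::-1]);np.save("E1.npy",wristE(c,o))
E
```

```text
time: 1.87
position: [0.4669, -0.0255, 0.1896]
tool_rot: [0.105, 0.995, 0.0, -0.001]
ft_force: [0.4, 0.4, 0.5]
grip_width: 0.0871
grip_force: 0.0
1.8667 [ 0.4669 -0.0255  0.1896] [-1.3 -2.9 -0.4] [ 0.03 -0.06 -0.12] [0.4 0.4 0.5] 0.08708802551717491
```

View pics/w1.png

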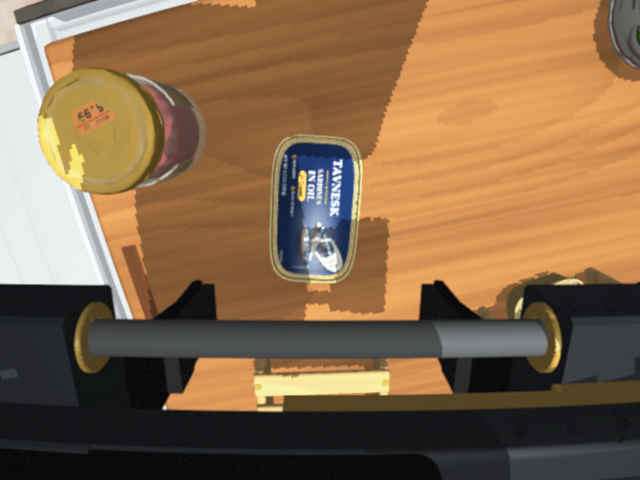

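The wrist view shows the tin with end midpoints at (321,135) and (313,282) and side midpoints at (273,210) and (359,208). The jar lid is centred at (100,130), and the stand's front edge runs from (255,374) to (388,372).

```bash
python3 - <<'E'
from rig import robot
from h import *
E=np.load("E1.npy");c=robot.camera("wrist")
t=world(c,[(321,135),(313,282),(273,210),(359,208)],.0435,E);a=t[1]-t[0]
print(t.round(4),t[:2].mean(0),t[2:].mean(0),np.degrees(np.arctan2(a[1],a[0])),np.linalg.norm(a))
print(world(c,[(100,130)],.118,E)); s=world(c,[(255,374),(388,372)],.066,E);d=s[0]-s[1];print(s,np.degrees(np.arctan2(d[1],d[0]))+90)
E
```

```text
[[ 0.4004 -0.0086  0.0435]
 [ 0.5012 -0.0358  0.0435]
 [ 0.4432 -0.0518  0.0435]
 [ 0.4543  0.0071  0.0435]] [ 0.45078975 -0.02216587  0.0435    ] [ 0.44875935 -0.02233391  0.0435    ] -15.103341879179586 0.10440651323303347
[[ 0.37292905 -0.11672574  0.118     ]]
[[ 0.55372792 -0.08988305  0.066     ]
 [ 0.57224728  0.00459675  0.066     ]] -11.090168022564484
```

```bash
python3 -c "
from h import *
delta(.473,-.029,.047,166.5)"
```

```text
1.9667 [ 0.4671 -0.0251  0.19  ] [ -6.6  -2.7 143. ] [0.01 0.01 1.6 ] [0.  0.3 0.3] 0.08697402597340202
```

```bash
python3 -m crank '[-3,-1,20,0,0,1,0, -7,-3,50,0,0,1.6,0, -7,-3,80,0,0,1.6,0, -7,-3,105,0,0,1.6,0, -7,-3,120,0,0,1.6,0]'
python3 -m crank '[0,0,8,0,0,0,0, 0,0,16,0,0,0,0, 0,0,22,0,0,0,0, 0,0,22,0,0,0,0, 0,0,22,0,0,0,0]'
python3 -c "
from h import *
delta(.473,-.029,.047,166.5)"
```

```text
time: 2.38
position: [0.4728, -0.0291, 0.0681]
tool_rot: [0.117, 0.993, 0.0, -0.001]
ft_force: [-0.3, -0.3, 0.3]
grip_width: 0.0871
grip_force: 0.0
time: 2.8
position: [0.474, -0.0304, 0.048]
tool_rot: [0.118, 0.993, -0.0, 0.0]
ft_force: [-0.3, 0.2, -0.4]
grip_width: 0.0871
grip_force: 0.0
2.8 [ 0.474  -0.0304  0.048 ] [1.3 1.1 1. ] [-0.    0.06 -0.01] [-0.3  0.2 -0.4] 0.08709044062467104
```

```bash
python3 -m crank '[0,0,0,0,0,0,110, 0,0,0,0,0,0,110, 0,0,0,0,0,0,110, 0,0,0,0,0,0,110, 0,0,0,0,0,0,110]' 30
python3 -m crank '[0,0,0,0,0,0,110, 0,0,0,0,0,0,110, 0,0,-1,0,0,0,110, 0,0,-2,0,0,0,110, 0,0,-3,0,0,0,110]' 30
python3 -c "
from h import *
u=np.array([np.cos(np.radians(-10)),np.sin(np.radians(-10))])
p=np.array([.612,-.051])-.068*u; print(p)
delta(*p,.051,170)"
```

```text
time: 3.22
position: [0.4738, -0.0306, 0.0478]
tool_rot: [0.118, 0.993, -0.0, 0.0]
ft_force: [0.3, 0.5, -0.1]
grip_width: 0.0611
grip_force: 0.0
time: 3.63
position: [0.4734, -0.0304, 0.0504]
tool_rot: [0.118, 0.993, 0.0, -0.0]
ft_force: [0.9, 0.2, -1.9]
grip_width: 0.0593
grip_force: 29.9
[ 0.54503307 -0.03919192]
3.6333 [ 0.4734 -0.0304  0.0504] [-71.7   8.2  -0.7] [ 0.   -0.04 -3.53] [ 0.9  0.2 -1.9] 0.059278089694813164
```

```bash
python3 -m crank '[-6,3,0,0,0,-1,110, -13,5,0,0,0,-2.5,110, -21,7,0,0,0,-3.5,110, -29,7.5,0,0,0,-3.5,110, -37,7.5,0,0,0,-3.5,110]'
python3 - <<'E'
from rig import robot
from h import *
delta(.545,-.0392,.051,170)
o=robot.get_obs();c=robot.camera("wrist");cv2.imwrite("pics/w2.png",c["pixels"][:,:,::-1]);np.save("E2.npy",wristE(c,o))
c=robot.camera("side");cv2.imwrite("pics/s2.png",cv2.resize(c["pixels"][180:380,220:480,::-1],None,fx=3,fy=3))
E
```

```text
time: 4.05
position: [0.5128, -0.0319, 0.0505]
tool_rot: [0.087, 0.996, -0.0, 0.0]
ft_force: [0.3, -0.5, -1.3]
grip_width: 0.0592
grip_force: 29.9
4.05 [ 0.5128 -0.0319  0.0505] [-33.   -1.6  -0.4] [-0.    0.05  0.  ] [ 0.3 -0.5 -1.3] 0.05921373270161365
```

View pics/w2.png

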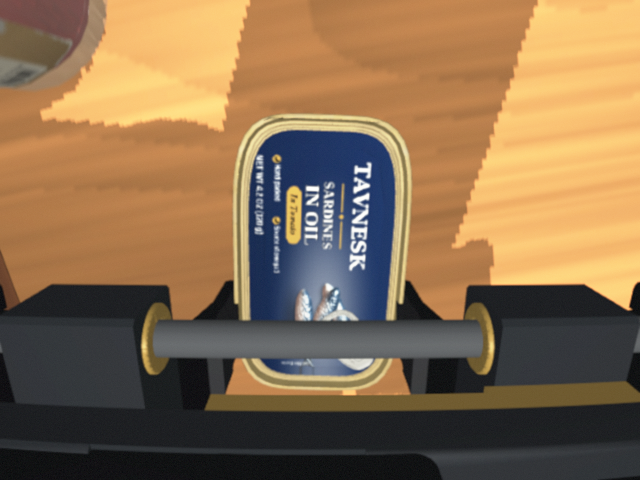

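View pics/s2.png

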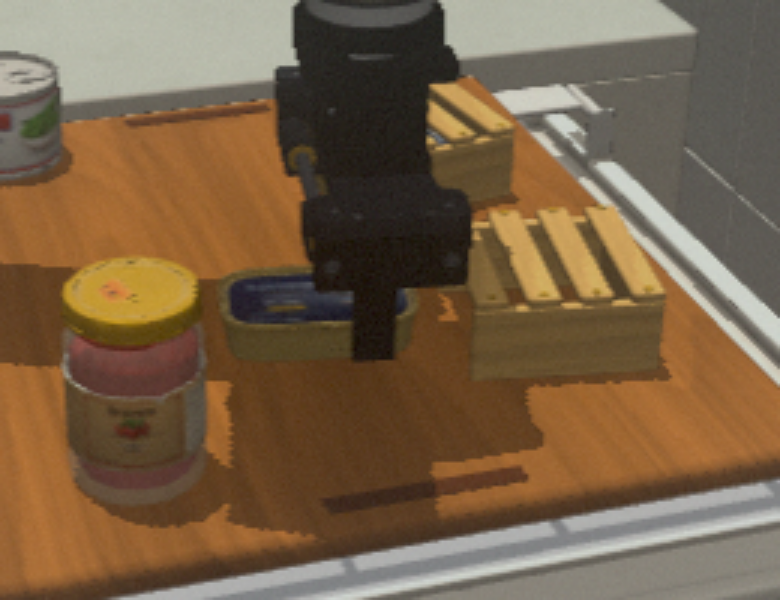

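The wrist view shows the tin held squarely, near end at (325,117) and far end at (315,386). The side view shows it level and aimed at the stand, about 25 mm short of the front.

```bash
python3 - <<'E'
from rig import robot
from h import *
E=np.load("E2.npy");c=robot.camera("wrist")
t=world(c,[(325,117),(315,386)],.0465,E);a=t[1]-t[0]
print(t,t.mean(0),np.degrees(np.arctan2(a[1],a[0])),np.linalg.norm(a))
E
python3 -m crank '[-7,-1,0,0,0,0,110, -14,-2,0,0,0,0,110, -21,-2,0,0,0,0,110, -28,-2,0,0,0,0,110, -33,-2,0,0,0,0,110]'
python3 -m crank '[0,0,1,0,0,0,110, 0,0,2,0,0,0,110, 0,0,3,0,0,0,50, 0,0,3,0,0,0,0, 0,0,3,0,0,0,0]'
python3 -m crank '[0,0,0,0,0,0,0, 0,0,0,0,0,0,0, 0,0,-20,0,0,0,0, 0,0,-40,0,0,0,0, 0,0,-40,0,0,0,0]'
python3 -c "
from h import *
delta(.545,-.0392,.051,170)"
```

```text
[[ 0.43875289 -0.01612166  0.0465    ]
 [ 0.53838742 -0.03718806  0.0465    ]] [ 0.48857015 -0.02665486  0.0465    ] -11.938601749564759 0.10183729306701442
time: 4.62
position: [0.5449, -0.04, 0.0507]
tool_rot: [0.087, 0.996, -0.0, 0.001]
ft_force: [-0.0, -0.4, -1.6]
grip_width: 0.0592
grip_force: 29.9
time: 5.03
position: [0.5431, -0.0394, 0.0476]
tool_rot: [0.087, 0.996, 0.0, -0.0]
ft_force: [-0.2, -0.1, -0.3]
grip_width: 0.0723
grip_force: 0.0
time: 5.45
position: [0.5455, -0.04, 0.0904]
tool_rot: [0.087, 0.996, -0.001, 0.003]
ft_force: [0.9, 0.2, 0.3]
grip_width: 0.0867
grip_force: 0.0
5.45 [ 0.5455 -0.04    0.0904] [ 0.8  0.8 39.4] [-0.04  0.34 -0.02] [0.9 0.2 0.3] 0.08672019621813175
```

```bash
python3 -m crank '[12,0,0,0,0,1,0, 27,0,0,0,0,1.5,0, 45,0,0,0,0,1.5,0, 60,2,0,0,0,1.5,0, 60,2,0,0,0,1.5,0]'
python3 - <<'E'
from rig import robot
from h import *
delta(.4855,-.0275,.048,168.5)
o=robot.get_obs();c=robot.camera("wrist");cv2.imwrite("pics/w3.png",c["pixels"][:,:,::-1]);np.save("E3.npy",wristE(c,o))
E
```

```text
time: 5.87
position: [0.4802, -0.0256, 0.087]
tool_rot: [0.1, 0.995, 0.001, -0.004]
ft_force: [-0.4, 0.8, -1.2]
grip_width: 0.0867
grip_force: 0.0
5.8667 [ 0.4802 -0.0256  0.087 ] [-5.8 -0.8 38.9] [ 0.04 -0.41 -0.01] [-0.4  0.8 -1.2] 0.08667353837935343
```

View pics/w3.png

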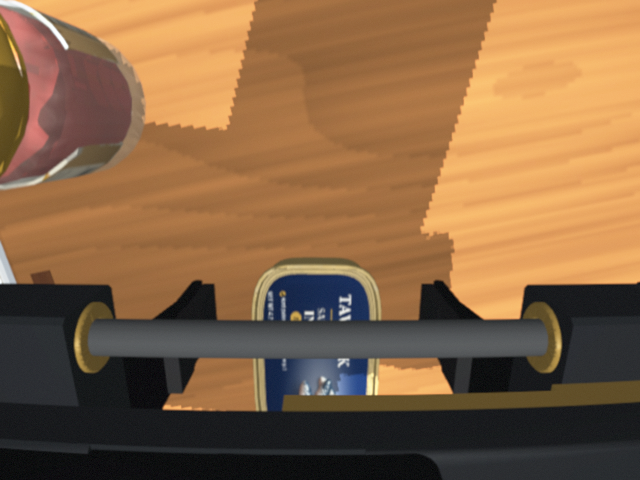

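The wrist view shows the tin centred between the open fingers, near end at (317,261), clear of the jar. I'll descend and regrip near that end.

```bash
python3 - <<'E'
from rig import robot
from h import *
E=np.load("E3.npy");c=robot.camera("wrist");print(world(c,[(317,262)],.0435,E))
E
python3 -m crank '[-5,-1,10,0,0,0,0, -6,-1,20,0,0,0,0, -6,-1,30,0,0,0,0, -6,-1,38,0,0,0,0, -6,-1,38,0,0,0,0]'
python3 -m crank '[0,0,0,0,0,0,110, 0,0,0,0,0,0,110, 0,0,0,0,0,0,110, 0,0,0,0,0,0,110, 0,0,0,0,0,0,110]' 30
python3 -m crank '[0,0,0,0,0,0,110, 0,0,0,0,0,0,110, 0,0,-1,0,0,0,110, 0,0,-2,0,0,-1,110, 0,0,-2,0,0,-1.5,110]' 30
python3 -c "
from h import *
delta(.545,-.0392,.05,170)"
```

```text
[[ 0.46748277 -0.02295895  0.0435    ]]
time: 6.38
position: [0.4895, -0.0291, 0.0472]
tool_rot: [0.101, 0.995, 0.0, -0.002]
ft_force: [-0.3, -0.2, -0.6]
grip_width: 0.0872
grip_force: 0.0
time: 6.8
position: [0.4907, -0.0294, 0.05]
tool_rot: [0.1, 0.995, -0.0, 0.0]
ft_force: [-0.4, 2.5, -0.0]
grip_width: 0.0618
grip_force: 0.5
time: 7.22
position: [0.4903, -0.0293, 0.0516]
tool_rot: [0.087, 0.996, 0.0, -0.0]
ft_force: [0.6, -0.2, -2.9]
grip_width: 0.0592
grip_force: 30.0
7.2167 [ 0.4903 -0.0293  0.0516] [-55.6  -0.3   1.6] [-0.   -0.02  0.05] [ 0.6 -0.2 -2.9] 0.05924920268711807
```

```bash
python3 -m crank '[-7,0,0,0,0,0,110, -16,0,0,0,0,0,110, -26,0,0,0,0,0,110, -36,0,0,0,0,0,110, -46,0,0,0,0,0,110]'
python3 -m crank '[-5,0,0,0,0,0,110, -9,0,0,0,0,0,110, -9,0,0,0,0,0,110, -9,0,1,0,0,0,110, -9,0,2,0,0,0,110]'
python3 -m crank '[0,0,1,0,0,0,50, 0,0,1,0,0,0,0, 0,0,1,0,0,0,0, 0,0,1,0,0,0,0, 0,0,1,0,0,0,0]'
python3 -m crank '[0,0,-10,0,0,0,0, 0,0,-25,0,0,0,0, 0,0,-40,0,0,0,0, 15,0,-40,0,0,0,60, 35,0,-40,0,0,0,140]'
python3 -m crank '[20,0,0,0,0,0,170, 35,0,0,0,0,0,170, 35,0,0,0,0,0,170, 35,0,0,0,0,0,170, 35,0,0,0,0,0,170]'
python3 - <<'E'
from rig import robot
from h import *
delta(.545,-.0392,.05,170)
o=robot.get_obs();c=robot.camera("wrist");cv2.imwrite("pics/w4.png",c["pixels"][:,:,::-1]);np.save("E4.npy",wristE(c,o))
E
```

```text
time: 7.63
position: [0.5374, -0.0377, 0.0515]
tool_rot: [0.087, 0.996, -0.0, 0.001]
ft_force: [-0.1, 0.1, -1.9]
grip_width: 0.0589
grip_force: 30.0
time: 8.05
position: [0.5443, -0.0388, 0.0499]
tool_rot: [0.087, 0.996, 0.0, -0.0]
ft_force: [-2.0, 0.2, 11.1]
grip_width: 0.0591
grip_force: 30.0
time: 8.47
position: [0.5445, -0.0389, 0.0485]
tool_rot: [0.087, 0.996, 0.0, -0.0]
ft_force: [0.3, 0.6, -0.1]
grip_width: 0.0827
grip_force: 0.0
time: 8.88
position: [0.5129, -0.0337, 0.0904]
tool_rot: [0.087, 0.996, -0.001, 0.003]
ft_force: [-0.3, 0.5, 0.0]
grip_width: 0.08
grip_force: 0.0
time: 9.3
position: [0.4776, -0.0273, 0.0891]
tool_rot: [0.087, 0.996, -0.0, 0.002]
ft_force: [-0.1, -0.8, -0.6]
grip_width: 0.0484
grip_force: 0.0
9.3 [ 0.4776 -0.0273  0.0891] [-68.3   0.   39.3] [-0.02  0.19 -0.03] [-0.1 -0.8 -0.6] 0.0483598522394059
```

View pics/w4.png

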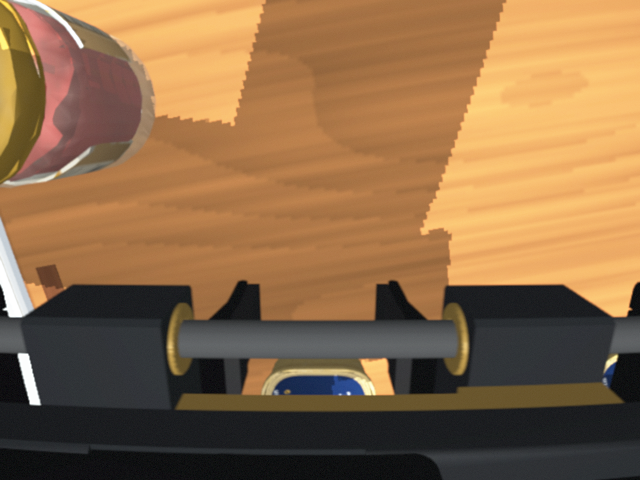

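The wrist view shows only the tin's near end, at about (318,365), centred behind the fingers and mostly inside the stand. I'll narrow the fingers and push the end home.

```bash
python3 -m crank '[0,0,10,0,0,0,200, 0,0,22,0,0,0,200, 0,0,34,0,0,0,200, 0,0,41,0,0,0,200, 0,0,41,0,0,0,200]'
python3 -m crank '[-6,0,0,0,0,0,200, -12,0,0,0,0,0,200, -18,0,0,0,0,0,200, -24,0,0,0,0,0,200, -30,0,0,0,0,0,200]'
python3 -m crank '[-4,0,0,0,0,0,200, -8,0,0,0,0,0,200, -12,0,0,0,0,0,200, -16,0,0,0,0,0,200, -20,0,0,0,0,0,200]'
python3 -c "
from h import *
delta(.545,-.0392,.048,170)"
```

```text
time: 9.77
position: [0.4761, -0.0269, 0.0463]
tool_rot: [0.087, 0.996, 0.0, -0.001]
ft_force: [-0.6, 0.4, -0.4]
grip_width: 0.0195
grip_force: 0.0
time: 10.18
position: [0.5066, -0.0322, 0.0481]
tool_rot: [0.087, 0.996, -0.0, 0.001]
ft_force: [0.2, 0.5, 0.0]
grip_width: 0.0189
grip_force: 0.0
time: 10.6
position: [0.5243, -0.0352, 0.0475]
tool_rot: [0.087, 0.996, 0.0, -0.001]
ft_force: [-2.2, 0.1, 0.7]
grip_width: 0.0189
grip_force: 1.1
10.6 [ 0.5243 -0.0352  0.0475] [-21.1  -0.4  -0.6] [ 0.01 -0.12 -0.02] [-2.2  0.1  0.7] 0.018884841053888633
```

```bash
python3 -m crank '[-3,0,0,0,0,0,200, -6,0,0,0,0,0,200, -9,0,0,0,0,0,200, -12,0,0,0,0,0,200, -15,0,0,0,0,0,200]'
python3 -m crank '[-1,0,0,0,0,0,200, -2,0,0,0,0,0,200, -3,0,0,0,0,0,200, -4,0,0,0,0,0,200, -4,0,0,0,0,0,200]'
```

```text
time: 11.02
position: [0.5399, -0.038, 0.0475]
tool_rot: [0.087, 0.996, 0.0, -0.0]
ft_force: [-0.3, 0.6, 1.3]
grip_width: 0.0186
grip_force: 0.8
time: 11.43
position: [0.5438, -0.0387, 0.0475]
tool_rot: [0.087, 0.996, -0.0, 0.0]
ft_force: [-1.7, 1.0, 0.8]
grip_width: 0.0189
grip_force: 0.6
```

Not against the back yet, so I'll continue in small steps and watch the force.

```bash
python3 -m crank '[-1,0,0,0,0,0,200, -2,0,0,0,0,0,200, -3,0,0,0,0,0,200, -3,0,0,0,0,0,200, -3,0,0,0,0,0,200]'
python3 -m crank '[-1,0,0,0,0,0,200, -2,0,0,0,0,0,200, -3,0,0,0,0,0,200, -3,0,0,0,0,0,200, -3,0,0,0,0,0,200]'
```

```text
time: 11.85
position: [0.5441, -0.0387, 0.0474]
tool_rot: [0.087, 0.996, 0.0, -0.003]
ft_force: [-6.6, -0.0, 4.0]
grip_width: 0.0186
grip_force: 2.9
time: 12.27
position: [0.5443, -0.0387, 0.0472]
tool_rot: [0.087, 0.996, 0.001, -0.006]
ft_force: [-10.9, 0.1, 7.9]
grip_width: 0.0187
grip_force: 4.9
```

The tool stalled at x = 0.544 with rising force, so the tin is at the back. I'll back off and check.

```bash
python3 -m crank '[6,0,0,0,0,0,200, 16,0,0,0,0,0,200, 28,0,0,0,0,0,200, 35,0,-15,0,0,0,200, 35,0,-40,0,0,0,200]'
python3 -m crank '[0,0,-30,0,0,0,200, 0,0,-65,0,0,0,200, 0,0,-100,0,0,0,200, 0,30,-130,0,0,0,200, 0,60,-150,0,0,0,200]'
python3 -m crank '[0,38,0,0,0,0,200, 0,76,0,0,0,0,200, 0,110,0,0,0,0,200, 0,140,0,0,0,0,200, 0,140,0,0,0,0,200]'
python3 - <<'E'
from rig import robot
from h import *
a=robot.camera("top")["pixels"][155:325,325:435,::-1];b=robot.camera("side")["pixels"][220:370,230:470,::-1]
a=cv2.resize(a,None,fx=3,fy=3,interpolation=2);b=cv2.resize(b,(456,285),interpolation=2)
o=np.zeros((510,330+456,3),np.uint8);o[:,:330]=a;o[:285,330:]=b
cv2.imwrite("pics/fin.png",o)
E
```

```text
time: 12.68
position: [0.5127, -0.0331, 0.086]
tool_rot: [0.088, 0.996, 0.001, -0.003]
ft_force: [0.2, 0.8, 1.0]
grip_width: 0.0189
grip_force: 0.0
time: 13.1
position: [0.5284, 0.0244, 0.2414]
tool_rot: [0.089, 0.996, -0.0, 0.004]
ft_force: [0.0, 0.3, 0.0]
grip_width: 0.0189
grip_force: 0.0
time: 13.52
position: [0.5519, 0.1685, 0.2383]
tool_rot: [0.085, 0.996, 0.002, 0.003]
ft_force: [-0.1, -0.2, 0.7]
grip_width: 0.0191
grip_force: 0.0
```

View pics/fin.png

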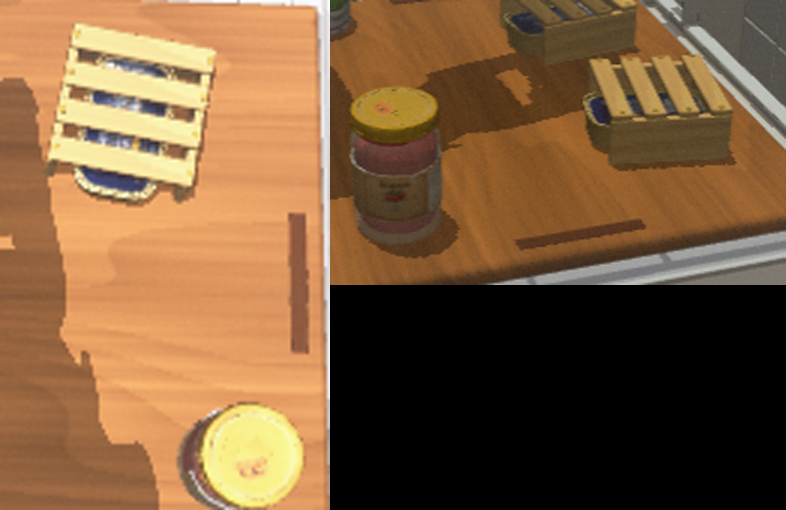

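The tin lies straight and flat in the stand: its near end shows at (116,190) just outside the front, centred, as in the other stand. The jar is where it was.

```bash
python3 -c "
from rig import robot
print(robot.hand_in())"
```

```text
the job is handed in; nothing more can be done
None
```

The loose sardine tin is pushed home and lying flat in the empty stand, the arm never touched the jam jar or the low round tin, and I handed the job in at about 14 s; no verdict came back.

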